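# Start two frozen slices in the toaster

### The job

Toast the two frozen slices: with a fingertip push the toaster's lever right down and let it go, so that it springs back part of the way and catches there with the bread inside. Then, with the lever caught, press the blue frozen-bread button on the toaster's top in and let it come back up. Grasp and lift nothing, do not press the red stop button, and leave the toaster and the mugs, timer and travel mug standing where they are.

Things in the scene. Friction and masses are not known exactly. Their poses are not given: they have to be found in the camera images.
- toaster: Two-slot toaster, pale sides, cream top, loose on its feet, about 2 kg. Origin on the worktop. Its -y axis points out of the short end with the lever (towards the robot), x runs across, z up: housing x -88 to 74, y -132 to 156, top z 183 mm; the lever end leans back to y -118 near the top. A small dial on that end (x 25, z 52, out to y -145 mm) plays no part.
- toaster_lever (a joint): Lever travel straight down, m: 0 = up (rest), 0.065 = bottom stop. A spring lifts it (4 N at the top, 9 N at the bottom, 1 N friction); from 0.024 to 0.040 it also pushes a sprung catch aside (about 10 N in all). Past 0.042 the catch has snapped in: let go from there it rises to 0.040 and stays caught; let go earlier it springs back to 0.
- lever_top (a point): Point on the flat top of the black lever pad, moving with it, axes as the toaster's: toaster x -7, y -145, z 151 mm when up. Pad 40 mm wide (along x), 13 mm thick; it ends 11 mm outside this point, the housing is 17 to 22 mm inside it. When down the pad lies deep below the toaster's top: lean the gripper's body away from the toaster, fingers pointing inward 30 degrees or more off vertical.
- slices_top (a point): Middle of the top edges of the two bread slices that stand in the slots on the lever's carriage and sink with it: 215 mm high (32 mm out of the toaster) when the lever is up, below the toaster's top when caught. They span toaster y -55 to 80 mm.
- frozen_button (a joint): Travel of the blue button straight down, in m: 0 = up, 0.004 = fully in. Sprung: 1.2 N to start, 2.8 N fully in; comes back up by itself.
- frozen_button_top (a point): Centre of the top of the blue round button (21 mm diameter) in a steel bezel (29 mm) on the toaster's top deck between the lever end and the slots: toaster x -29.5, y -86, z 193.5 mm when up. The bezel's top is 7.5 mm below the button's.
- stop_button (a joint): Travel of the red button straight down, in m, 0 = up, 0.004 = fully in. Not to be pressed.
- stop_button_top (a point): Centre of the top of the red round button, same make as the blue one, 45 mm beside it along the toaster's +x.
- mug_tea: White mug with red-brown inside, 98 mm high, 89 mm across, loose bystander. Origin under it.
- mug_2: Cream mug, 101 mm high, 78 mm across, loose bystander. Origin under it.
- kitchen_timer: Round white and mint wind-up timer, 71 mm across, 58 mm high, loose bystander. Origin under it.
- travel_mug: Orange travel mug with black lid, 86 mm across, 170 mm high, loose bystander. Origin under it.

How it is judged:
By the outcome, as a careful person would: the job done as asked, in the order asked, and still so for the second after the job is handed in, with the robot touching nothing.
It also fails if it takes over 35 s, if anything falls off the work surface, if the arm or the gripper's body presses on something with over 40 N, if the wrist force passes 120 N, or if a joint passes its speed limit or range.

### The arm

A 6-joint arm with a two-finger parallel gripper is mounted at the origin on a cart in front of the work surface, level with it; the furniture and walls round the work are solid. World frame = base frame: x ahead of the robot, y to its left, z up, the work surface at z = 0. Lengths are in m, angles in rad, forces in N, time in s.
With the tool pointing down it reaches from about 0.425 to 0.95 m from the base axis. Payload 3.5 kg.
Tool frame: the origin (TCP) lies at the very end of the fingers, on their centre line; the grasp point (between the pads) lies 19 mm behind it; z points along the fingers, y is the line along which they close (so a half turn about z gives the same grasp; the last joint's range is limited). The gripper opens to 85 mm and grips with 20 to 120 N. Pads are 22 mm wide; open, the fingers measure 114 mm over their backs; the gripper's body (76 mm by 85 mm) begins 54 mm behind the grasp point. The pads swing forward as they close: fully open they stand 13 mm farther back than shut.
Start: joints at [1.114, 0.286, 1.577, -0, 1.279, -0.15], TCP at [0.204, 0.643, 0.231] pointing down, gripper open.
Joint ranges: [-2.77, 2.77], [-0.9, 2.22], [0.21, 2.48], [-1.53, 4.67], [0.24, 2.81], [-2.84, 2.84]. Speed limits (rad/s): [2.79, 2.79, 3.14, 3.14, 3.14, 3.14].

### API

Orientations are given as a unit quaternion [x, y, z, w].
In Python, from plant import ctrl, sensors, job, read_camera gives the robot as it stands (ctrl), with the cameras as plain functions, the readings (sensors) and the job (job).
- The arm moves only by the tool advance, called by a JSON object that holds its "api" and its "payload". Schema: {"type":"object","properties":{"plan":{"type":"object","properties":{"rows":{"type":"array","items":{"type":"array","items":{"type":"number"},"minItems":7,"maxItems":7},"minItems":1,"maxItems":10}},"additionalProperties":false,"required":["rows"]},"squeeze":{"type":"number"},"only":{"type":"string"},"quiet":{"type":"boolean"},"lines":{"type":"string"}},"required":["plan"],"additionalProperties":false}. plan is an object whose key "rows" holds a list of rows, 1 to 10 of them, each of 7 numbers: dx, dy, dz in parts of the range, where 1.0 means 1 m, then a rotation vector rx, ry, rz in shares of 2 rad (1.0 is 2 rad), then the opening from 0.0 (shut) to 1.0 (fully open); each row is the pose to reach, as a shift and turn from the pose commanded when the call began, along the tool's axes at that moment; what a row does not reach only later rows make up. A row lasts 1/8 s, in which the tool goes at most 0.0625 m and 0.188 rad, less where a joint would pass 70% of its speed; a pose out of reach is approached as far as the arm can. The fingers move at their own pace and stop on an object; squeeze is the grip in N (left out, the last holds). Time passes only in rows, so rows that do not move let the fingers close. The tool returns the time, the measured TCP pose, the force, the opening and the grip force at its end. only (a regular expression) keeps the lines of the reply that match it, lines (a string "A,B") keeps lines A to B, and quiet returns only ok. A shift or turn number past 1, either way, is cut back to 1. Input that does not fit is refused with a message, and nothing moves.
- sensors.get_state(): the state, without advancing time (a new reading comes with each control period).
- read_camera(name): name is "scene" or "side" or "wrist"; returns a dict with "pixels" (384x512x3 uint8, red, green, blue), "camera_matrix" (3x3 intrinsics, pixels), "dist_coeffs" ([k1, k2, p1, p2, k3] as OpenCV has them; the pictures are not rectified), "xyz" and "orientation" of the camera in the world. Camera axes: x right, y down, z forward; pixel columns grow to the right and rows downward; lengths in m; the calibration is good to about 2 mm. A picture is of the moment at which its call begins. There is no depth.
- job.sign_off(): hands the job in; it is judged then, once.
The state is a dict: "time": time; "qpos": joint angles; "dq": joint speeds; "joint_efforts": joint torques, N m; "eef_pos": TCP position; "tcp_rot": TCP orientation; "contact_force": force on the tool from outside, world axes, zero at the start; "wrist_torque": the same for the moment, N m; "opening": opening from 0.0 (shut) to 1.0 (fully open); "finger_force": force on a finger pad.
Only numpy, scipy, OpenCV 4.12 (cv2) and the standard library are available. Lean on these libraries where they do the work, as an engineer would, in place of code of your own. Each camera call takes 0.05 s, during which the arm holds its last target. There are 200 camera calls.

## Working session

There is one attempt and no reset: what is moved stays moved. The work goes in short steps, Python scripts to look and compute and a tool call to move; the robot and the scene stay as the last step left them, time stands still between calls to the robot, and variables do not carry over. Pictures are saved under pics/ and viewed, at most 12 in all, crops included, and the job is handed in when it is done.

```bash
ls; mkdir -p pics
```

Run:
```python
from plant import ctrl, sensors, job, read_camera
import cv2,numpy as np,pickle
d={n:read_camera(n) for n in("scene","side")}
pickle.dump(d,open("v0.pkl","wb"))
for n in d:
    cv2.imwrite(f"pics/{n}0.png",cv2.resize(d[n]["pixels"][:,:,::-1],(800,600)))
    print(n,d[n]["xyz"],d[n]["orientation"],d[n]["camera_matrix"])
s=sensors.get_state();print(s["time"],s["eef_pos"],s["tcp_rot"])
```

```text
pics
plant.py
scene [-0.22312254 -0.78156219  1.12576601] [ 0.84319987 -0.34847386  0.16096969 -0.37638905] [[472.00828947   0.         254.63304834]
 [  0.         472.00828947 190.82372591]
 [  0.           0.           1.        ]]
side [ 0.20449412 -1.14304318  0.63573081] [ 0.82224896 -0.14456098  0.08014225 -0.5445971 ] [[409.06616042   0.         259.99155105]
 [  0.         409.06616042 188.9895995 ]
 [  0.           0.           1.        ]]
0.1 [0.20355032 0.64295113 0.2300349 ] [ 1.52790790e-01  9.88257947e-01 -1.04782826e-03 -3.26218650e-04]
```

View pics/scene0.png

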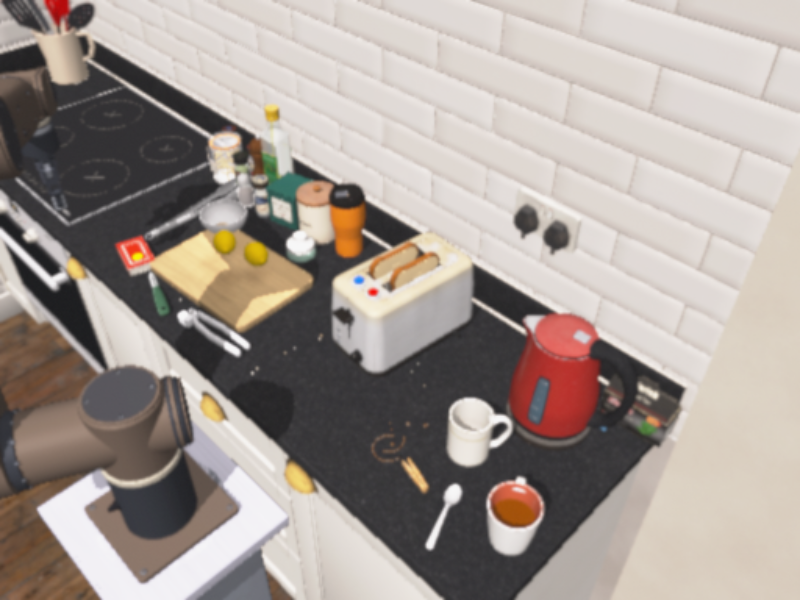

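View pics/side0.png

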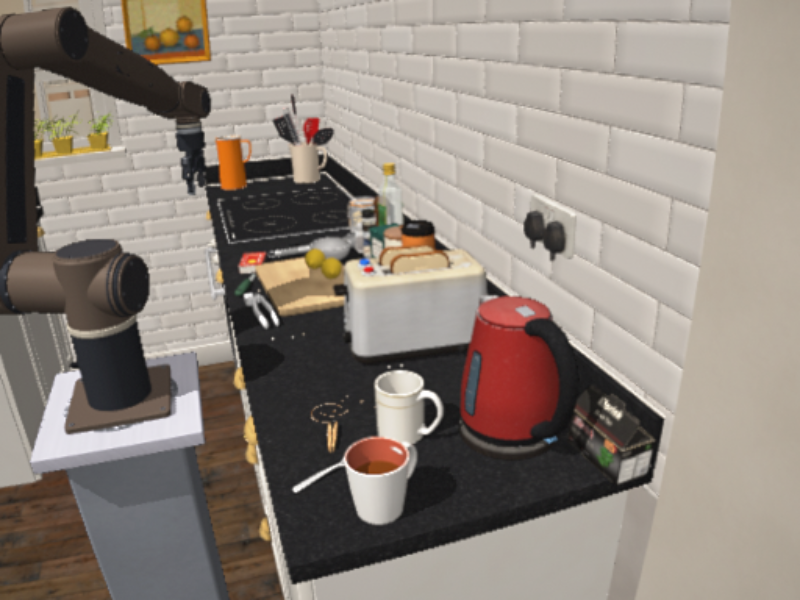

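The scene view shows the toaster with its lever end facing the robot: blue button at about (359,280), red at (373,292) and lever pad at (343,317). In the side view blue is at (363,263), red at (368,270) and the lever pad at (340,290). All of these are in the 800x600 pictures.

Create h.py:
```python
import cv2,numpy as np
from scipy.spatial.transform import Rotation as R
def ray(c,uv):
    p=cv2.undistortPoints(np.array([[uv]],float),c["camera_matrix"],np.array(c["dist_coeffs"],float))[0,0]
    d=R.from_quat(c["orientation"]).apply([p[0],p[1],1]);return np.array(c["xyz"]),d/np.linalg.norm(d)
def plane(c,uv,z):
    o,d=ray(c,uv);return o+d*(z-o[2])/d[2]
def tri(a,b):
    A=np.zeros((3,3));v=np.zeros(3)
    for o,d in(a,b):
        M=np.eye(3)-np.outer(d,d);A+=M;v+=M@o
    x=np.linalg.solve(A,v);return x,[float(np.linalg.norm(np.cross(x-o,d))) for o,d in(a,b)]
def blob(img,mask,box):
    m=np.zeros(mask.shape,np.uint8);x0,y0,x1,y1=box;m[y0:y1,x0:x1]=mask[y0:y1,x0:x1]
    n,_,st,ce=cv2.connectedComponentsWithStats(m);i=1+np.argmax(st[1:,4]);return ce[i],st[i]
```

Run:
```python
import pickle;from h import *
d=pickle.load(open("v0.pkl","rb"))
box={"scene":(205,165,260,225),"side":(215,155,250,215)}
r={}
for n,c in d.items():
    p=c["pixels"].astype(int);r_,g,b=p[...,0],p[...,1],p[...,2]
    B=((b-r_>60)).astype(np.uint8);Rr=((r_-g>90)&(r_-b>90)).astype(np.uint8);K=(p.max(2)<60).astype(np.uint8)
    for k,m in(("blue",B),("red",Rr)):
        ce,st=blob(p,m,box[n]);print(n,k,ce,st);r[n,k]=ray(c,ce);print(plane(c,ce,.192))
for k in("blue","red"): print(k,tri(r["scene",k],r["side",k]))
for n,(x0,y0,x1,y1) in(("scene",(195,160,315,245)),("side",(205,145,325,235))):
    cv2.imwrite(f"pics/{n}crop.png",cv2.resize(d[n]["pixels"][y0:y1,x0:x1,::-1],None,fx=6,fy=6,interpolation=2))
```

```text
scene blue [229.28571429 179.07142857] [226 177   7   5  28]
[0.50964796 0.04490123 0.192     ]
scene red [238.26086957 186.39130435] [236 184   6   5  23]
[0.5057081  0.00102866 0.192     ]
side blue [232.60869565 167.2173913 ] [230 165   6   5  23]
[0.50682918 0.03785897 0.192     ]
side red [235.5 172. ] [233 171   6   3  16]
[ 0.50367876 -0.00687825  0.192     ]
blue (array([0.50989794, 0.04619731, 0.18968043]), [0.0012371658042385208, 0.0012371658042384652])
red (array([0.50707494, 0.00324719, 0.18868084]), [0.0009663306286516516, 0.000966330628651758])
```

View pics/scenecrop.png

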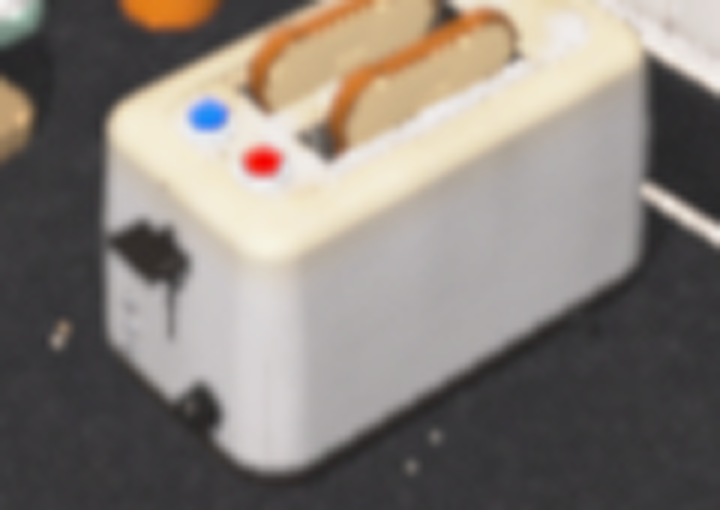

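View pics/sidecrop.png

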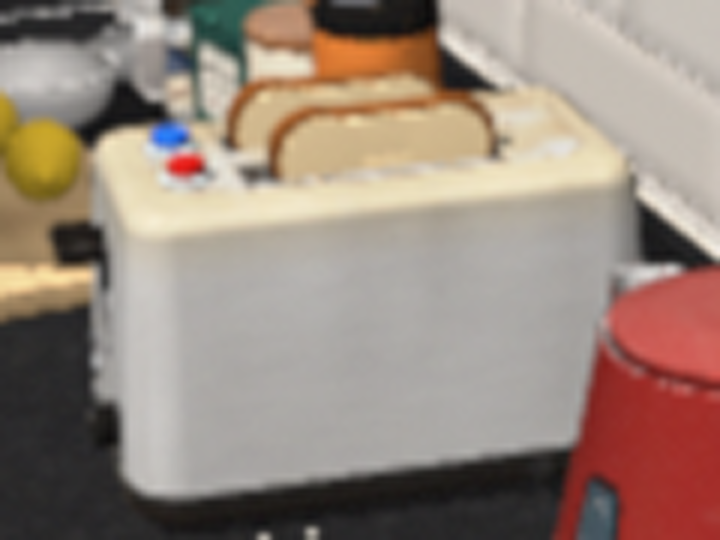

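Add to h.py:
```python
def frame(ex,tilt):
    """tool y along -toaster x (ex: its angle), fingers tilted inward by tilt"""
    x=np.array([np.cos(ex),np.sin(ex),0]);ey=np.array([-x[1],x[0],0])
    return R.from_matrix(np.c_[-ey,-x,[0,0,-1]])*R.from_rotvec([0,-tilt,0])
def go(s,pos,rot):
    c=R.from_quat(s["tcp_rot"]);return np.round(np.r_[c.inv().apply(np.array(pos)-s["eef_pos"]),(c.inv()*rot).as_rotvec()],4)
```

Run:
```python
from plant import ctrl, sensors, job, read_camera;from h import *
print(go(sensors.get_state(),[.41,.04,.29],frame(np.radians(-94.5),.55)))
```

```text
[-0.3789 -0.5126 -0.059  -0.0648 -0.5482 -0.2219]
```

The rows are not in the units I measure in: turns go in shares of 2 rad. I convert before sending: -0.5482 rad / 2 = -0.2741.

{"api": "advance", "payload": {"plan": {"rows": [[0, 0, -0.06, 0, 0, 0, 0], [-0.1, -0.1, -0.06, 0, 0, 0, 0], [-0.3789, -0.5126, -0.059, -0.0324, -0.2741, -0.111, 0], [-0.3789, -0.5126, -0.059, -0.0324, -0.2741, -0.111, 0], [-0.3789, -0.5126, -0.059, -0.0324, -0.2741, -0.111, 0], [-0.3789, -0.5126, -0.059, -0.0324, -0.2741, -0.111, 0], [-0.3789, -0.5126, -0.059, -0.0324, -0.2741, -0.111, 0], [-0.3789, -0.5126, -0.059, -0.0324, -0.2741, -0.111, 0], [-0.3789, -0.5126, -0.059, -0.0324, -0.2741, -0.111, 0], [-0.3789, -0.5126, -0.059, -0.0324, -0.2741, -0.111, 0]]}}}

```text
time: 1.35
eef_pos: [0.3865, 0.1115, 0.2903]
tcp_rot: [0.037, 0.961, -0.01, 0.272]
contact_force: [1.3, 0.1, 0.7]
opening: 0.003
finger_force: 0.0
```

Run:
```python
from plant import ctrl, sensors, job, read_camera;from h import *
print(go(sensors.get_state(),[.41,.04,.29],frame(np.radians(-94.5),.55)),sensors.get_state()["qpos"])
```

```text
[-0.0246 -0.0695  0.0153  0.0025  0.0023  0.0002] [ 0.07767837 -0.75991722  2.39771092 -0.09681894  0.9588091  -1.38197407]
```

{"api": "advance", "payload": {"plan": {"rows": [[-0.025, -0.07, 0.015, 0, 0, 0, 0], [-0.025, -0.07, 0.015, 0, 0, 0, 0], [-0.025, -0.07, 0.015, 0, 0, 0, 0]]}}}

```text
time: 1.72
eef_pos: [0.4102, 0.0392, 0.2901]
tcp_rot: [0.04, 0.962, -0.01, 0.271]
contact_force: [0.0, 0.4, 0.7]
opening: -0.002
finger_force: 0.0
```

Run:
```python
from plant import ctrl, sensors, job, read_camera;from h import *;import pickle
c=read_camera("wrist");pickle.dump(c,open("w1.pkl","wb"));cv2.imwrite("pics/w1.png",c["pixels"][:,:,::-1]);print(c["xyz"],sensors.get_state()["qpos"])
```

```text
[0.26684834 0.05160359 0.36876524] [-0.184222   -0.75473881  2.39506689  0.06889446  0.95521827 -1.69802051]
```

View pics/w1.png

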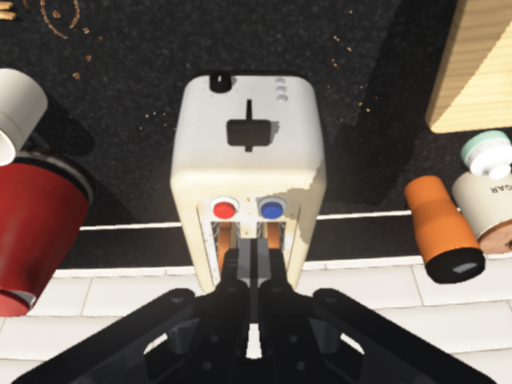

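The wrist picture is upside down. It shows the red button at (224,210), the blue at (271,210), the black lever pad at (248,132) and the closed fingertips at about (255,240).

Run:
```python
from plant import ctrl, sensors, job, read_camera;from h import *;import pickle
c=pickle.load(open("w1.pkl","rb"));d=pickle.load(open("v0.pkl","rb"))
p=c["pixels"].astype(int);r,g,b=p[...,0],p[...,1],p[...,2];box=(190,190,310,230)
P={}
for k,m,s,z in(("blue",b-r>50,(229.29,179.07),.1935),("red",(r-g>80)&(r-b>80),(238.26,186.39),.1935)):
    ce,st=blob(p,m.astype(np.uint8),box);P[k]=plane(c,ce,z);print(k,ce,st,P[k],tri(ray(c,ce),ray(d["scene"],s)))
v=P["red"]-P["blue"];print("dist",np.linalg.norm(v),"ex deg",np.degrees(np.arctan2(v[1],v[0])))
ce,st=blob(p,(p.max(2)<70).astype(np.uint8),(215,112,285,160));print("lever",ce,st)
for u in(st[0],st[0]+st[2]): print(u,plane(c,(u,132),.145))
m=(p.max(2)<70)[112:160,215:285]
row=m.sum(1);print(112+np.where(row>30)[0])
for y in (np.where(row>30)[0][[0,-1]]+112): print(y,plane(c,(248,y),.151),plane(c,(248,y),.138))
K=c["camera_matrix"]
ex=np.arctan2(v[1],v[0]);x=np.array([np.cos(ex),np.sin(ex),0]);ey=np.array([-x[1],x[0],0])
lt=P["blue"]+22.5e-3*x-59e-3*ey-[0,0,.0425];print("lever_top",lt)
for k in(0,1):print(cv2.projectPoints((R.from_quat(c["orientation"]).inv().apply(lt-c["xyz"]+k*(-.011*ey)))[None],np.zeros(3),np.zeros(3),K,np.array(c["dist_coeffs"],float))[0].ravel())
```

```text
blue [271.64253394 211.66063348] [262 205  20  14 221] [0.50948017 0.04883342 0.1935    ] (array([0.51298803, 0.0483361 , 0.18955025]), [0.0012326395244080478, 0.0012326395244082482])
red [223.5528169  210.21126761] [214 202  21  17 284] [0.50341666 0.00478431 0.1935    ] (array([0.50826958, 0.00363411, 0.18938481]), [0.0004401493585815798, 0.0004401493585814251])
dist 0.044464475749319526 ex deg -97.83770155388642
lever [248.46068455 131.86586494] [ 228  112   43   39 1081]
228 [0.45199575 0.01392894 0.145     ]
271 [0.45526923 0.05229695 0.145     ]
[121 122 123 124 125 126 127 128 129 130 131 132 133 134 135 136 137 138
 139 140 141 142 143 144]
121 [0.43660417 0.03344451 0.151     ] [0.44673813 0.03236046 0.138     ]
144 [0.46246778 0.03097053 0.151     ] [0.47414573 0.02973879 0.138     ]
lever_top [0.44796306 0.03458928 0.151     ]
[250.55416791 131.31990675]
[251.17157979 121.22288365]
```

Run:
```python
from h import *;import pickle
c=pickle.load(open("w1.pkl","rb"));d=pickle.load(open("v0.pkl","rb"))
cv2.imwrite("pics/w1c.png",cv2.resize(c["pixels"][65:235,165:335,::-1],None,fx=3.5,fy=3.5,interpolation=cv2.INTER_CUBIC))
for uv in((214.2,182.5),(214.5,188.5)):
    o,dd=ray(d["side"],uv);print(o+dd*(.013-o[1])/dd[1])
```

```text
[0.43908513 0.013      0.15987691]
[0.43861195 0.013      0.13974822]
```

View pics/w1c.png

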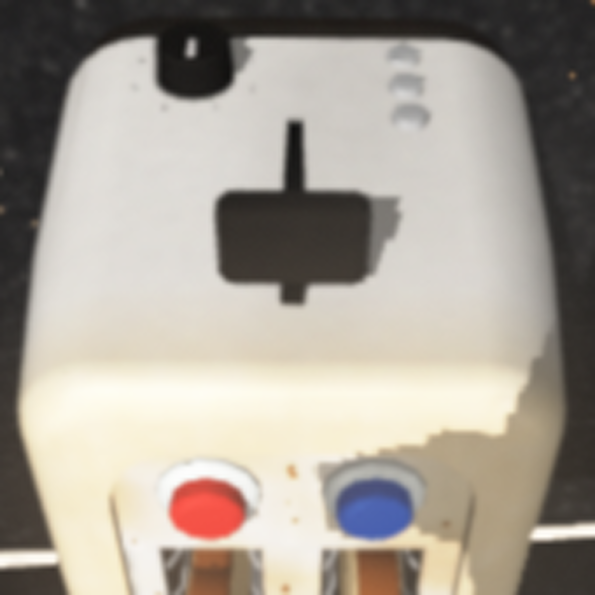

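The crop shows the pad centred at picture (249,132), directly in front of the button pair. The wrist and side views agree on lever_top at about (0.449, 0.033, 0.151).

Run:
```python
from plant import ctrl, sensors, job, read_camera;from h import *
s=sensors.get_state();F=frame(np.radians(-95.5),.55)
print(go(s,[.453,.033,.172],F));F2=R.from_quat(s["tcp_rot"])
print(F.inv().apply([0,0,-.01]))
```

```text
[ 0.0247 -0.0043  0.1234  0.0102 -0.0003  0.0121]
[0.00522687 0.         0.00852525]
```

Scaled: 0.0121 rad / 2 = 0.0061.

{"api": "advance", "payload": {"plan": {"rows": [[0.012, -0.002, 0.06, 0.0025, 0, 0.003, 0], [0.0247, -0.0043, 0.1234, 0.0051, 0, 0.0061, 0], [0.0247, -0.0043, 0.1234, 0.0051, 0, 0.0061, 0], [0.0247, -0.0043, 0.1234, 0.0051, 0, 0.0061, 0]]}}}

```text
time: 2.28
eef_pos: [0.4538, 0.0348, 0.1739]
tcp_rot: [0.044, 0.961, -0.013, 0.272]
contact_force: [0.1, -0.5, 0.7]
opening: 0.005
finger_force: 0.0
```

Run:
```python
from plant import ctrl, sensors, job, read_camera;from h import *
s=sensors.get_state();print(s["qpos"]);F=frame(np.radians(-95.5),.55)
print(go(s,[.453,.033,.152],F),go(s,[.453,.033,.11],F))
c=read_camera("wrist");a=c["pixels"][65:265,165:335,::-1]
b=read_camera("side")["pixels"][140:230,195:300,::-1]
cv2.imwrite("pics/w2.png",np.hstack([cv2.resize(a,(382,450)),cv2.resize(b,(400,450))]))
```

```text
[-0.17017138 -0.48442392  2.46347385  0.07156358  0.61279932 -1.69685932]
[ 0.012  -0.0019  0.0183  0.0022  0.0023  0.0043] [ 0.0341 -0.0018  0.0541  0.0022  0.0023  0.0043]
```

View pics/w2.png

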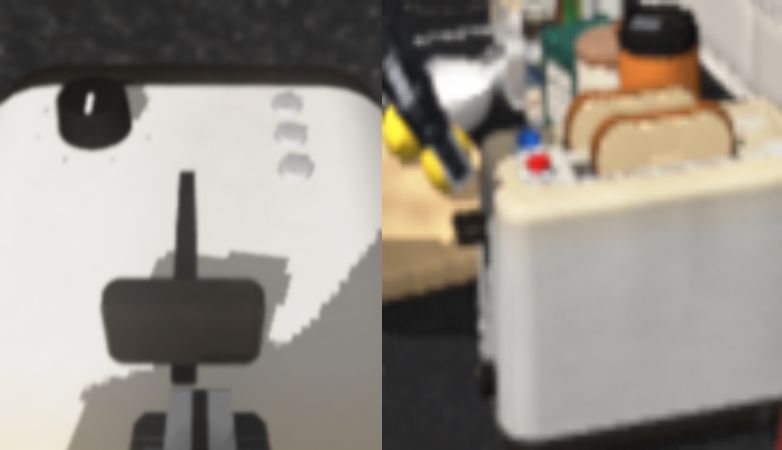

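The fingertip sits just above the pad, about 4 mm too far to +y. The arm's elbow range calls for a slightly smaller tilt (about 26°) lower down. My clearance sum leaves about 15 mm between gripper body and toaster at that tilt.

Run:
```python
from plant import ctrl, sensors, job, read_camera;from h import *
s=sensors.get_state();F=frame(np.radians(-95.5),.45)
for z in(.168,.150,.135,.12,.108,.1,.096,.093):print(z,go(s,[.4545,.031,z],F))
```

```text
0.168 [ 0.0044 -0.0031  0.007   0.0011  0.1071  0.0036]
0.15 [ 0.0139 -0.0031  0.0223  0.0011  0.1071  0.0036]
0.135 [ 0.0218 -0.0031  0.035   0.0011  0.1071  0.0036]
0.12 [ 0.0298 -0.003   0.0477  0.0011  0.1071  0.0036]
0.108 [ 0.0361 -0.003   0.0579  0.0011  0.1071  0.0036]
0.1 [ 0.0403 -0.003   0.0647  0.0011  0.1071  0.0036]
0.096 [ 0.0424 -0.003   0.0681  0.0011  0.1071  0.0036]
0.093 [ 0.044  -0.003   0.0707  0.0011  0.1071  0.0036]
```

Scaled: 0.107 rad / 2 = 0.0535.

{"api": "advance", "payload": {"plan": {"rows": [[0.0044, -0.003, 0.007, 0, 0.0535, 0.0018, 0], [0.009, -0.003, 0.015, 0, 0.0535, 0.0018, 0], [0.0139, -0.003, 0.0223, 0, 0.0535, 0.0018, 0], [0.0218, -0.003, 0.035, 0, 0.0535, 0.0018, 0], [0.0218, -0.003, 0.035, 0, 0.0535, 0.0018, 0]]}}}

```text
time: 3.0
eef_pos: [0.4538, 0.0303, 0.1324]
tcp_rot: [0.048, 0.974, -0.01, 0.222]
contact_force: [2.6, -0.1, 4.0]
opening: 0.0
finger_force: 1.9
```

Run:
```python
from plant import ctrl, sensors, job, read_camera;from h import *
s=sensors.get_state();F=frame(np.radians(-95.5),.45);print(s["qpos"])
for z in(.12,.108,.1,.096,.093):print(z,go(s,[.4545,.031,z],F))
a=read_camera("side")["pixels"][140:240,195:300,::-1]
b=read_camera("wrist")["pixels"][65:265,165:335,::-1]
cv2.imwrite("pics/w3.png",np.hstack([cv2.resize(b,(382,450)),cv2.resize(a,(400,450))]))
```

```text
[-0.17696677 -0.3589417   2.44096638  0.06172894  0.6130194  -1.69239391]
0.12 [ 0.0048  0.0007  0.0114  0.0004 -0.0012 -0.0019]
0.108 [ 0.01    0.0007  0.0222  0.0004 -0.0012 -0.0019]
0.1 [ 0.0135  0.0007  0.0294  0.0004 -0.0012 -0.0019]
0.096 [ 0.0152  0.0007  0.033   0.0004 -0.0012 -0.0019]
0.093 [ 0.0165  0.0007  0.0358  0.0004 -0.0012 -0.0019]
```

View pics/w3.png

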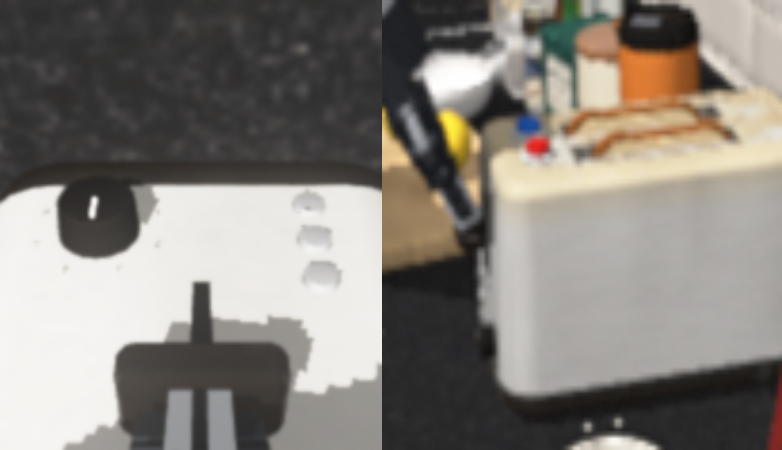

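The fingertip is centred on the pad, the lever is partly down and the bread has sunk with it. I'll carry on down.

{"api": "advance", "payload": {"plan": {"rows": [[0.0048, 0.0007, 0.0114, 0, 0, 0, 0], [0.01, 0.0007, 0.0222, 0, 0, 0, 0], [0.0135, 0.0007, 0.0294, 0, 0, 0, 0], [0.0152, 0.0007, 0.033, 0, 0, 0, 0], [0.0152, 0.0007, 0.033, 0, 0, 0, 0]]}}}

```text
time: 3.72
eef_pos: [0.4565, 0.0306, 0.0981]
tcp_rot: [0.048, 0.973, -0.011, 0.224]
contact_force: [3.9, -0.2, 6.3]
opening: 0.002
finger_force: 3.1
```

Run:
```python
from plant import ctrl, sensors, job, read_camera;from h import *
s=sensors.get_state();F=frame(np.radians(-95.5),.45);print(s["qpos"])
for z in(.092,.089,.086):print(z,go(s,[.453,.031,z],F))
```

```text
[-0.17473837 -0.28117285  2.45933008  0.07018146  0.51277286 -1.70075446]
0.092 [ 0.0058  0.0001  0.004  -0.      0.0029 -0.0021]
0.089 [ 0.0071  0.0001  0.0067 -0.      0.0029 -0.0021]
0.086 [ 0.0084  0.0001  0.0094 -0.      0.0029 -0.0021]
```

{"api": "advance", "payload": {"plan": {"rows": [[0.0058, 0.0001, 0.004, 0, 0, 0, 0], [0.0071, 0.0001, 0.0067, 0, 0, 0, 0], [0.0071, 0.0001, 0.0067, 0, 0, 0, 0]]}}}

```text
time: 4.1
eef_pos: [0.4542, 0.0307, 0.0902]
tcp_rot: [0.048, 0.973, -0.011, 0.226]
contact_force: [5.5, -0.2, 7.0]
opening: 0.004
finger_force: 3.7
```

Run:
```python
from plant import ctrl, sensors, job, read_camera;from h import *
s=sensors.get_state();F=frame(np.radians(-95.5),.45);print(s["qpos"])
for p in([.453,.031,.086],[.453,.031,.084],[.448,.031,.2],[.448,.031,.25]):print(p,go(s,p,F))
```

```text
[-0.17532623 -0.27136361  2.47039307  0.07339924  0.48860637 -1.70502293]
[0.453, 0.031, 0.086] [ 0.0029  0.0002  0.0032 -0.0005  0.0063 -0.0019]
[0.453, 0.031, 0.084] [ 0.0038  0.0002  0.005  -0.0005  0.0063 -0.0019]
[0.448, 0.031, 0.2] [-0.0429 -0.0003 -0.1013 -0.0005  0.0063 -0.0019]
[0.448, 0.031, 0.25] [-0.0649 -0.0003 -0.1462 -0.0005  0.0063 -0.0019]
```

{"api": "advance", "payload": {"plan": {"rows": [[-0.021, 0, -0.05, 0, 0, 0, 0], [-0.043, 0, -0.101, 0, 0, 0, 0], [-0.065, 0, -0.146, 0, 0, 0, 0], [-0.065, 0, -0.146, 0, 0, 0, 0], [-0.065, 0, -0.146, 0, 0, 0, 0]]}}}

```text
time: 4.72
eef_pos: [0.4446, 0.032, 0.2438]
tcp_rot: [0.048, 0.975, -0.01, 0.218]
contact_force: [-0.5, -0.1, -0.5]
opening: 0.003
finger_force: 0.0
```

Run:
```python
from plant import ctrl, sensors, job, read_camera;from h import *;import pickle
s=sensors.get_state();print(s["qpos"])
w=read_camera("wrist");d=read_camera("side");pickle.dump((w,d,read_camera("scene")),open("w4.pkl","wb"))
b=w["pixels"][:,100:420,::-1];a=d["pixels"][140:240,195:300,::-1]
cv2.imwrite("pics/w4.png",np.hstack([cv2.resize(b,(400,480)),cv2.resize(a,(400,480))]))
```

```text
[-0.17681526 -0.53595912  2.33898298  0.04498378  0.90036048 -1.67016357]
```

View pics/w4.png

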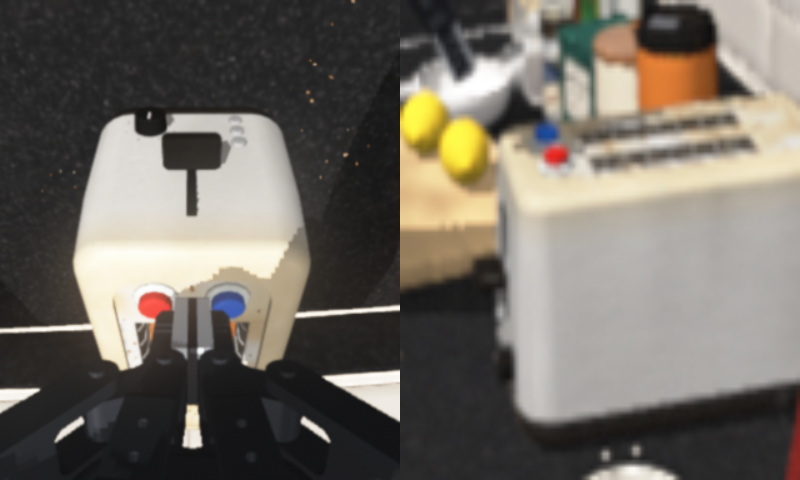

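The lever is caught low and the bread is below the toaster's top. Blue is at (228,302) and red at (155,303) in the left half. I'll measure the button again.

Run:
```python
from plant import ctrl, sensors, job, read_camera;from h import *;import pickle
w,sd,sc=pickle.load(open("w4.pkl","rb"));r={}
for n,c,box in(("w",w,(200,220,310,262)),("side",sd,(215,155,250,215)),("scene",sc,(205,165,260,225))):
    p=c["pixels"].astype(int);R_,g,b=p[...,0],p[...,1],p[...,2]
    for k,m in(("blue",b-R_>35),("red",(R_-g>60)&(R_-b>60))):
        try:
            ce,st=blob(p,m.astype(np.uint8),box);r[n,k]=ray(c,ce);print(n,k,ce,st,plane(c,ce,.192))
        except Exception as e:print(n,k,e)
for k in("blue","red"):
  for a,b in(("w","scene"),("w","side"),("scene","side")):
    if (a,k) in r and (b,k) in r: print(k,a,b,tri(r[a,k],r[b,k]))
s=sensors.get_state();F=frame(np.radians(-95.5),.1)
for p in([.508,.047,.235],):print(p,go(s,p,F))
```

```text
w blue [282.94594595 243.06879607] [269 234  27  21 407] [0.50801671 0.0489332  0.192     ]
w red [222.62470309 243.24465558] [210 233  27  22 421] [0.5037783 0.0038528 0.192    ]
side blue [233.         167.30434783] [230 165   7   5  23] [0.50776408 0.0365949  0.192     ]
side red [235.45454545 171.86363636] [233 170   6   5  22] [ 0.50387121 -0.00568612  0.192     ]
scene blue [229.2 178.9] [226 176   7   6  30] [0.51001329 0.04568034 0.192     ]
scene red [248.78723404 172.04255319] [239 166  21  12  47] [0.57595932 0.02718711 0.192     ]
blue w scene (array([0.51296831, 0.04900466, 0.18829237]), [3.8564163010094496e-05, 3.856416301016074e-05])
blue w side (array([0.51145958, 0.04885482, 0.18823339]), [0.0009916563667058368, 0.0009916563667060018])
blue scene side (array([0.51158027, 0.04832005, 0.18828736]), [0.0010617384775307508, 0.0010617384775306864])
red w scene (array([0.54444795, 0.00474383, 0.19182554]), [0.025214507226646154, 0.02521450722664619])
red w side (array([0.50654911, 0.00307913, 0.18911124]), [0.0006399093385072081, 0.0006399093385072173])
red scene side (array([ 0.52212751, -0.0093827 ,  0.21302558]), [0.027346515882780417, 0.027346515882780493])
[0.508, 0.047, 0.235] [-0.0525  0.0211  0.0333  0.0013  0.3386 -0.0017]
```

Blue is at about (0.510, 0.048) with its top near z 0.19, and the pair spacing is 45 mm, as it should be. The toaster has not moved.

Run:
```python
from plant import ctrl, sensors, job, read_camera;from h import *
s=sensors.get_state();F=frame(np.radians(-95.5),.05)
print(go(s,[.51,.048,.225],F))
```

```text
[-0.05    0.0223  0.0432  0.0014  0.3886 -0.0017]
```

Scaled: 0.3886 rad / 2 = 0.1943.

{"api": "advance", "payload": {"plan": {"rows": [[-0.02, 0.01, 0, 0, 0.075, 0, 0], [-0.05, 0.0223, 0.03, 0.0007, 0.1943, -0.0009, 0], [-0.05, 0.0223, 0.0432, 0.0007, 0.1943, -0.0009, 0], [-0.05, 0.0223, 0.0432, 0.0007, 0.1943, -0.0009, 0], [-0.05, 0.0223, 0.0432, 0.0007, 0.1943, -0.0009, 0]]}}}

```text
time: 5.5
eef_pos: [0.5106, 0.0479, 0.2278]
tcp_rot: [0.048, 0.998, -0.002, 0.027]
contact_force: [-0.4, -0.8, 0.0]
opening: -0.001
finger_force: 0.0
```

Run:
```python
from plant import ctrl, sensors, job, read_camera;from h import *;import pickle
s=sensors.get_state();F=frame(np.radians(-95.5),.05);print(s["qpos"])
for z in (.2,.196,.190,.188):print(z,go(s,[.51,.048,z],F))
a=read_camera("side")["pixels"][140:215,195:295,::-1];b=read_camera("scene")["pixels"][140:215,195:295,::-1]
cv2.imwrite("pics/w5.png",np.hstack([cv2.resize(x,(400,300),interpolation=2) for x in(a,b)]))
```

```text
[-1.04595090e-01 -1.04336799e-01  2.00356948e+00  4.75014562e-05
  1.18758050e+00 -1.57941746e+00]
0.2 [ 0.0021  0.0001  0.0277 -0.0004  0.0048  0.    ]
0.196 [ 0.0023  0.0001  0.0317 -0.0004  0.0048  0.    ]
0.19 [ 0.0026  0.0001  0.0377 -0.0004  0.0048  0.    ]
0.188 [ 0.0027  0.0001  0.0397 -0.0004  0.0048  0.    ]
```

View pics/w5.png

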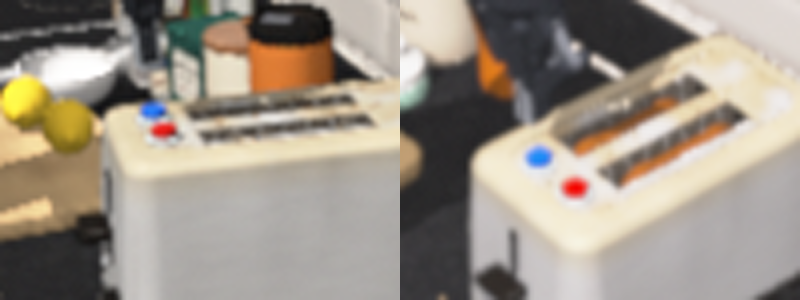

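The tip hovers above the blue button in both views, clear of the red one. Now I descend while watching the force.

{"api": "advance", "payload": {"plan": {"rows": [[0.0021, 0, 0.0277, 0, 0, 0, 0], [0.0023, 0, 0.0327, 0, 0, 0, 0], [0.0023, 0, 0.0327, 0, 0, 0, 0]]}}}

```text
time: 5.98
eef_pos: [0.5106, 0.0478, 0.1961]
tcp_rot: [0.048, 0.998, -0.002, 0.028]
contact_force: [-0.9, -0.2, -0.3]
opening: 0.004
finger_force: 0.0
```

{"api": "advance", "payload": {"plan": {"rows": [[0.0001, 0, 0.0025, 0, 0, 0, 0], [0.0001, 0, 0.0025, 0, 0, 0, 0]]}}}

```text
time: 6.22
eef_pos: [0.5115, 0.0477, 0.1938]
tcp_rot: [0.048, 0.998, -0.002, 0.028]
contact_force: [-0.6, 0.3, 1.7]
opening: -0.002
finger_force: 0.5
```

{"api": "advance", "payload": {"plan": {"rows": [[0.0001, 0, 0.002, 0, 0, 0, 0], [0.0001, 0, 0.002, 0, 0, 0, 0]]}}}

```text
time: 6.48
eef_pos: [0.5114, 0.0478, 0.1913]
tcp_rot: [0.048, 0.998, -0.002, 0.028]
contact_force: [-1.2, -0.4, 1.8]
opening: 0.005
finger_force: 1.0
```

{"api": "advance", "payload": {"plan": {"rows": [[0.0001, 0, 0.0015, 0, 0, 0, 0], [0.0001, 0, 0.0015, 0, 0, 0, 0]]}}}

```text
time: 6.72
eef_pos: [0.5114, 0.0477, 0.1897]
tcp_rot: [0.048, 0.998, -0.002, 0.028]
contact_force: [0.8, -0.3, 2.4]
opening: -0.002
finger_force: 1.3
```

{"api": "advance", "payload": {"plan": {"rows": [[0.0001, 0, 0.0015, 0, 0, 0, 0], [0.0001, 0, 0.0015, 0, 0, 0, 0]]}}}

```text
time: 6.98
eef_pos: [0.5115, 0.0478, 0.1894]
tcp_rot: [0.048, 0.998, -0.002, 0.028]
contact_force: [-1.2, 0.3, 8.2]
opening: 0.0
finger_force: 4.0
```

The button is bottomed: the force rose to 8 N at z 0.1894. I'll retract straight up.

{"api": "advance", "payload": {"plan": {"rows": [[0, 0, -0.01, 0, 0, 0, 0], [0, 0, -0.06, 0, 0, 0, 0], [-0.05, 0, -0.12, 0, 0, 0, 0], [0, 0, -0.12, 0, 0, 0, 0], [0, 0, -0.12, 0, 0, 0, 0], [0, 0, -0.12, 0, 0, 0, 0]]}}}

```text
time: 7.72
eef_pos: [0.5039, 0.0486, 0.3067]
tcp_rot: [0.048, 0.998, -0.002, 0.027]
contact_force: [0.6, -0.4, 0.4]
opening: 0.002
finger_force: 0.0
```

Run:
```python
from plant import ctrl, sensors, job, read_camera;from h import *
d={n:read_camera(n) for n in("side","scene")};c=d["side"];p=c["pixels"].astype(int)
ce,st=blob(p,(p[...,2]-p[...,0]>35).astype(np.uint8),(215,155,250,215));print(ce,st)
cv2.imwrite("pics/w6.png",np.hstack([cv2.resize(d[n]["pixels"][:,:,::-1],(400,300)) for n in d]))
```

```text
[232.69230769 167.07692308] [230 165   7   5  26]
```

View pics/w6.png

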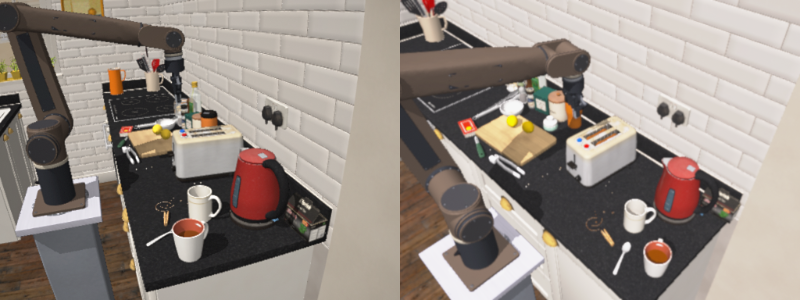

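The blue button is back up at its original pixel position, the bread is down, and everything else stands where it was.

```bash
python3 -c "
from plant import ctrl, sensors, job, read_camera
print(job.sign_off())"
```

```text
the job is handed in; nothing more can be done
None
```

The job is handed in: I pushed the lever down and it caught with the bread inside, then pressed the blue button fully in and it came back up; nothing else looked moved in the last pictures, and I got no verdict back.

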